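# Draw a sample tube up to the reader's pointer and hold it there

## Task

At the tube reader, swing the flat metal keeper well aside from over the red-capped tube by its black knob. Then take that tube by its cap and draw it gently straight up out of its snug well, without forcing it sideways and never all the way out, until the black ring round it is level with the yellow pointer; finish while still holding it there, steady and upright. Leave the pointer, the blue-capped tube and everything else as they are.

Things in the scene. Friction and masses are not known exactly. Their poses are not given: they have to be found in the camera images.
- reader: Tube reader: white block fixed to the desk, 150 (x) x 200 (y) x 80 mm high; place and yaw differ. Origin at the centre of its underside, z up. Its two wells, 18 mm wide and 70 mm deep: reading well at x = +20, y = +40 mm (red-capped tube), parking well at x = +20, y = -60 mm (blue-capped tube).
- well_mouth (a point): Centre of the reading well's mouth, level with the block's top (80 mm above the desk); axes as the reader's. A steel post, 14 mm thick, 156 mm high, stands 50 mm from here on the reader's -x side and carries pointer and keeper: close the fingers on the tube along the reader's y axis so that they clear the pointer.
- tube: Red-capped tube, loose, 25 to 50 g, upright in the reading well: white body 17 mm thick, 114 mm long (0.5 mm play all round in the well), red cap 21 mm thick from 114 to 140 mm. Origin at the centre of its foot, z towards the cap. At the start its foot is on the well's floor, 10 mm above the desk, its cap top at 150 mm. It may turn about its axis.
- ring (a point): Middle of the black ring round the tube (6 mm wide), on the tube's axis 95 mm above its foot; at the start 105 mm above the desk.
- tube_bottom (a point): Centre of the tube's foot (same point as the tube's origin).
- pointer (a point): Middle of the front edge of the yellow pointer, a bar 70 mm wide (along the reader's y) and 4 mm thick on a dark slide on the post; this edge is 29 mm to the reader's -x side of the reading well's axis. Its height, 123 to 148 mm above the desk, differs: the ring must rise to it (18 to 43 mm). Axes as the reader's.
- keeper (a joint): Angle of the keeper, a flat aluminium bar 16 mm wide, 8 mm thick, underside 156 mm above the desk, on a vertical pivot on top of the post. 0: points to the reader's +x, over the cap, 6 mm above it; grows anticlockwise from above, to the reader's +y side, up to a stop at 2.0 rad. Starts near 0. Light friction (under 1 N at the knob) keeps it where it is left.
- keeper_knob (a point): Middle of the black upright knob on the keeper, 13 mm thick and 30 mm tall (from 164 to 194 mm above the desk), 73 mm from the pivot (the post's axis).
- blue_tube: Blue-capped tube in the parking well, same size as the red one; origin at its foot. Leave alone.
- marker: Marker pen, white with red cap, 130 mm long and 14 mm thick, lying along its x on the desk beyond the reader (+x side). Leave alone.
- spare_cap: Loose red cap, 21 mm thick, 26 mm tall, standing on the desk beyond the reader; origin at its underside. Leave alone.
- rack: Blue rack full of red-capped tubes, 94 x 138 x 124 mm, on the left of the desk; origin at its underside. Leave alone.
- mouse: Black computer mouse, 90 x 62 x 34 mm, on the right. Leave alone.
- sanitiser: Clear bottle with blue cap, 60 mm thick, 160 mm tall, on the right. Leave alone.
- webcam: Black ball webcam on a foot, 70 mm wide, 100 mm tall, far left. Leave alone.

How it is judged:
By the outcome, as a careful person would: the job done as asked, in the order asked, and still so for the second after the job is handed in, while the arm keeps its last pose, push and grip.
It also fails if it takes over 51 s, if anything falls off the work surface, if the arm or the gripper's body presses on something with over 40 N, if the wrist force passes 120 N, or if a joint passes its speed limit or range.

## Robot

A 6-joint arm with a two-finger parallel gripper is mounted at the origin on the work surface. World frame = base frame: x ahead of the robot, y to its left, z up, the work surface at z = 0. Lengths are in m, angles in rad, forces in N, time in s.
With the tool pointing down it reaches from about 0.375 to 0.925 m from the base axis. Payload 5.7 kg.
Tool frame: the origin (TCP) lies between the finger pads; the fingertips stand 8 mm ahead of it and the grasp point (between the pads) lies 11 mm behind it; z points along the fingers, y is the line along which they close (so a half turn about z gives the same grasp; the last joint's range is limited). The gripper opens to 85 mm and grips with 20 to 120 N. Pads are 22 mm wide; open, the fingers measure 114 mm over their backs; the gripper's body (76 mm by 85 mm) begins 54 mm behind the grasp point. The pads swing forward as they close: fully open they stand 13 mm farther back than shut.
Start: joints at [-1.319, 0.359, 1.51, -0, 1.272, -0.115], TCP at [0.215, -0.56, 0.239] pointing down, gripper open.
Joint ranges: [-2.97, 2.97], [-1.01, 2.36], [0.21, 2.38], [-0.96, 4.11], [0.2, 2.71], [-2.98, 2.98]. Speed limits (rad/s): [2.39, 2.39, 3.14, 3.14, 3.14, 3.14].

## Interface

Orientations are given as a 3x3 rotation matrix whose columns are the frame's x, y, z axes.
In Python, from workcell import env gives the robot as it stands.
- The arm moves only by the tool apply_moves, never from a script. Its argument "plan" is a list that holds one entry, the list of rows, each a list of 6 numbers: the shift along the tool's x, y, z in m, then the turn, a rotation vector about the tool's x, y, z in degrees. A call has exactly 8 rows; each row shifts and turns the commanded pose from where the row before left it, along the tool's axes as they then stand; what a row does not reach is not made up. A row lasts 1/10 s, in which the tool goes at most 50 mm and 8.59 degrees, less where a joint would pass 70% of its speed; a pose out of reach is approached as far as the arm can. A call with a gripper value outside its range is refused whole. "jaw" is the opening, from 0 (shut) to 1 (fully open), set as the call begins (left out, the last holds). The fingers move at their own pace and stop on an object; the grip force is fixed at half the most. Time passes only in rows, so rows that do not move let the fingers close, or fill a call up. It gives the time, the measured TCP pose, the force, the opening and the grip force at its end, in the units of the state.
- env.get_state(): the state, without advancing time (a new reading comes with each control period).
- env.camera(name): name is "side" or "top"; returns a dict with "pixels" (420x560x3 uint8, red, green, blue), "intrinsics" (3x3 intrinsics, pixels), "cam_to_world" (4x4, takes a point from camera to world coordinates). Camera axes: x right, y down, z forward; pixel columns grow to the right and rows downward; lengths in m; the calibration is good to about 2 mm. A picture is of the moment at which its call begins. There is no depth.
- env.sign_off(): hands the job in; it is judged then, once.
The state is a dict: "t": time; "qpos": joint angles; "joint_vel": joint speeds; "joint_efforts": joint torques, N m; "tool_pos": TCP position; "tool_rot": TCP orientation; "wrist_force": force on the tool from outside, world axes, zero at the start; "moment": the same for the moment, N m; "gripper_width": finger opening in m; "gripper_force": force on a finger pad.
Only numpy, scipy, OpenCV 4.12 (cv2) and the standard library are available. Lean on these libraries where they do the work, as an engineer would, in place of code of your own. Each camera call takes 0.05 s, during which the arm holds its last target. There are 200 camera calls.

## Working session

There is one attempt and no reset: what is moved stays moved. The work goes in short steps, Python scripts to look and compute and a tool call to move; the robot and the scene stay as the last step left them, time stands still between calls to the robot, and variables do not carry over. Pictures are saved under pics/ and viewed, at most 10 in all, crops included, and the job is handed in when it is done.

Besides the shell and the picture viewer there is one more tool, called after ">>>" as name(argument=value, ...), one argument or row to a line, values as JSON. apply_moves: Moves the arm, as the interface text tells. Its arguments: {"type":"object","properties":{"plan":{"type":"array"},"jaw":{"type":"number"}},"required":["plan"]}

```bash
mkdir -p pics
python3 - <<'E'
from workcell import env
import cv2,numpy as np
for n in("side","top"):
    c=env.camera(n);cv2.imwrite(f"pics/{n}0.png",c["pixels"][:,:,::-1]);np.savez(f"{n}0.npz",**c);print(n,c["intrinsics"].tolist(),c["cam_to_world"].round(4).tolist())
s=env.get_state();print(s["t"],s["tool_pos"],s["tool_rot"],s["gripper_width"])
E
```

```text
side [[461.0612443511311, 0.0, 275.5267005794978], [0.0, 461.0612443511311, 207.64603260038757], [0.0, 0.0, 1.0]] [[-0.9654, -0.1318, 0.2252, 0.3051], [-0.2609, 0.4974, -0.8273, 1.04], [-0.0029, -0.8574, -0.5146, 0.7743], [0.0, 0.0, 0.0, 1.0]]
top [[437.2299475676524, 0.0, 275.7259125819749], [0.0, 437.2299475676524, 208.26071746107178], [0.0, 0.0, 1.0]] [[-0.0283, -0.9928, 0.1162, 0.4258], [-0.9994, 0.0259, -0.0219, 0.0063], [0.0188, -0.1167, -0.993, 1.4543], [0.0, 0.0, 0.0, 1.0]]
0.1 [ 0.2150357  -0.55949278  0.23852974] [[ 9.33479141e-01  3.58631503e-01 -3.72742944e-04]
 [ 3.58631610e-01 -9.33477688e-01  1.66556423e-03]
 [ 2.49376580e-04 -1.68844687e-03 -9.99998543e-01]] 0.08521664447549097
```

View pics/side0.png

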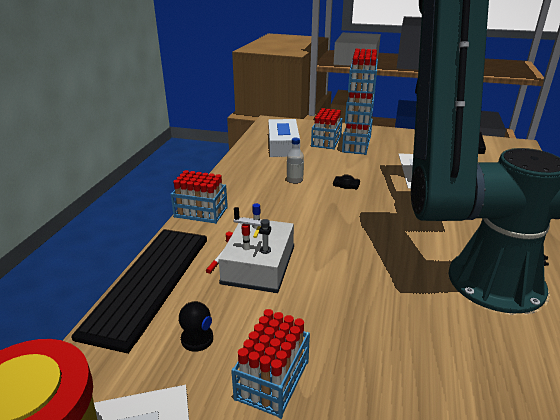

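View pics/top0.png

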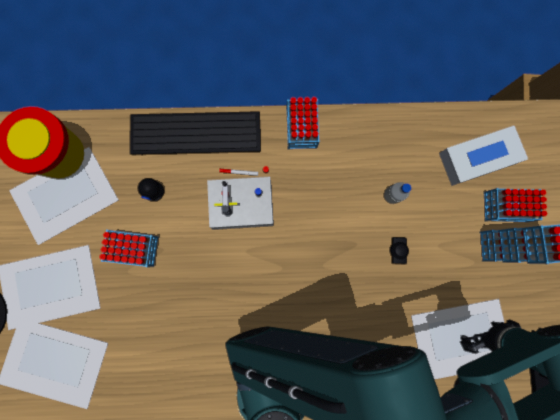

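The side view shows the reader at about (257,255). The top view shows it at about (240,202), with its +x up in the image and the keeper over the red tube near (226,195). I'll enlarge both.

Run:
```python
import cv2,numpy as np
a=np.load("side0.npz")["pixels"][195:295,205:305,::-1];b=np.load("top0.npz")["pixels"][165:235,200:280,::-1]
cv2.imwrite("pics/c0.png",np.hstack([cv2.resize(a,(400,400),interpolation=2)[:,:],cv2.resize(cv2.copyMakeBorder(b,0,10,0,0,0),(400,400),interpolation=2)]))
```

```text
(no output)
```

View pics/c0.png

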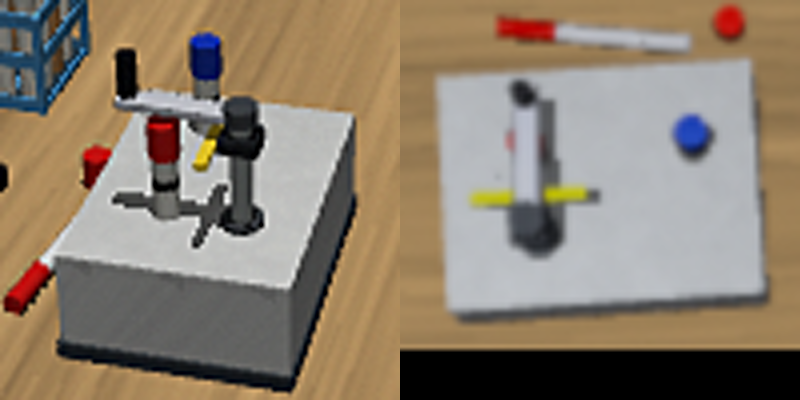

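Side crop: the keeper lies over the red cap, knob top at side px (236,208), ring at (246.5,241.5), pointer's near end at about (256,235). Top crop: block corners are clear, knob at (224,183) and pointer at about px row 203–204. Next I'll fit the pose jointly.

```bash
cat > h.py <<'E'
import numpy as np
C={n:np.load(n+"0.npz") for n in("side","top")}
def proj(n,P,c=None):
    c=c or C[n];T=np.linalg.inv(c["cam_to_world"]);q=T[:3,:3]@np.asarray(P)+T[:3,3];q=c["intrinsics"]@q;return q[:2]/q[2]
def R(w):return np.array([[np.cos(w),-np.sin(w),0],[np.sin(w),np.cos(w),0],[0,0,1]])
def W(p,l):return R(p[2])@np.array(l)+[p[0],p[1],0]
def knob(p):k=p[3];return W(p,[-.03+.073*np.cos(k),.04+.073*np.sin(k),.194])
E
python3 - <<'E'
from h import *
from scipy.optimize import least_squares
s=lambda u,v:(205+u/4-.375,195+v/4-.375);t=lambda u,v:(200+(u-400)/5-.4,165+v/5-.4)
obs=[("top",t(437,76),[.075,.1,.08]),("top",t(752,60),[.075,-.1,.08]),("top",t(766,293),[-.075,-.1,.08]),("top",t(447,310),[-.075,.1,.08]),
("top",t(691,131),[.02,-.06,.15]),("top",t(522,90),"k"),("side",s(59,257),[.075,.1,.08]),("side",s(293,288),[-.075,.1,.08]),("side",s(355,114),[-.075,-.1,.08]),
("side",s(163,121),[.02,.04,.15]),("side",s(206,38),[.02,-.06,.15]),("side",s(125,52),"k"),("side",s(166,186),[.02,.04,.105])]
# side and top small pixel offsets absorb calibration error
def r(p,n=1):
    e=[];
    for c,uv,l in obs:
        P=knob(p) if l=="k" else W(p,l); o=p[4:6] if c=="side" else p[6:8]
        e.append(proj(c,P)+o-uv)
    return np.r_[np.ravel(e),np.array(p[4:8])/1.5]
f=least_squares(r,[.45,.1,0,0,0,0,0,0],loss="soft_l1");p=f.x
print(p.round(4));print(f.fun[:-4].reshape(-1,2).round(2))
np.save("p.npy",p)
print("tube",W(p,[.02,.04,.15]),"knob",knob(p),"post",W(p,[-.03,.04,.156]))
for z in(.123,.1355,.148):
    print(z,[(proj("side",W(p,[-.009,y,z]))+p[4:6]).round(1).tolist() for y in(.075,.005)],[(proj("top",W(p,[-.009,y,z]))+p[6:8]).round(1).tolist() for y in(.075,.005)])
E
```

```text
[ 0.6108  0.0909  0.036  -0.0472 -0.0853  0.6743  0.497  -0.1276]
[[-0.    0.27]
 [-0.22 -0.29]
 [-0.05 -0.12]
 [ 0.19  0.46]
 [-0.02 -0.16]
 [-0.11 -0.07]
 [-0.85 -0.3 ]
 [-0.33  0.35]
 [ 0.18  0.05]
 [ 0.25 -0.19]
 [-0.    0.63]
 [ 0.5   0.13]
 [ 0.14 -1.55]]
tube [0.62932582 0.13156848 0.15      ] knob [0.65235351 0.12894822 0.194     ] post [0.57935814 0.12977098 0.156     ]
0.123 [[253.4, 243.0], [260.7, 227.6]] [[214.5, 204.0], [237.4, 202.6]]
0.1355 [[253.3, 238.8], [260.6, 223.5]] [[214.0, 203.5], [237.1, 202.1]]
0.148 [[253.1, 234.5], [260.5, 219.4]] [[213.5, 203.0], [236.8, 201.6]]
```

>>> apply_moves(
  plan=[
    [[0, 0, -0.007, 0, 0, 6.3], [0, 0, -0.007, 0, 0, 6.3], [0, 0, -0.007, 0, 0, 6.3], [0.025, -0.038, 0, 0, 0, 0], [0.025, -0.038, 0, 0, 0, 0], [0.025, -0.038, 0, 0, 0, 0], [0.025, -0.038, 0, 0, 0, 0], [0.025, -0.038, 0, 0, 0, 0]],
  ],
  jaw=0.5,
)

```text
t: 0.9
tool_pos: [0.3335, -0.3638, 0.26]
tool_rot: [[0.999, 0.036, -0.0], [0.036, -0.999, 0.001], [-0.0, -0.001, -1.0]]
wrist_force: [0.9, 0.0, -0.2]
gripper_width: 0.0426
gripper_force: 0.0
```

>>> apply_moves(
  plan=[
    [[0.025, -0.038, 0, 0, 0, 0], [0.025, -0.038, 0, 0, 0, 0], [0.025, -0.038, 0, 0, 0, 0], [0.025, -0.038, 0, 0, 0, 0], [0.025, -0.038, 0, 0, 0, 0], [0.025, -0.038, 0, 0, 0, 0], [0.025, -0.038, 0, 0, 0, 0], [0.025, -0.038, 0, 0, 0, 0]],
  ],
)

```text
t: 1.7
tool_pos: [0.5221, -0.0525, 0.2601]
tool_rot: [[0.999, 0.037, -0.0], [0.037, -0.999, 0.0], [-0.0, -0.0, -1.0]]
wrist_force: [1.3, -1.0, 0.2]
gripper_width: 0.0428
gripper_force: 0.0
```

```bash
cat >> h.py <<'E'
from workcell import env
def rep(dest=None):
    p=np.load("p.npy");s=env.get_state();r=s["tool_rot"];np.set_printoptions(precision=4,suppress=True)
    print("t",s["t"],"pos",s["tool_pos"],"w",s["gripper_width"],"F",s["wrist_force"],"M",s["moment"],"gf",s["gripper_force"],"q",s["qpos"])
    print("yaw err deg",np.degrees(np.arctan2(r[1,0],r[0,0])-p[2]),"z",r[:,2],"local",R(p[2]).T@(s["tool_pos"]-[p[0],p[1],0]))
    if dest is not None:print("tool delta",r.T@(np.array(dest)-s["tool_pos"]))
    return s,p
E
python3 -c "
from h import *
p=np.load('p.npy');k=knob(p);k[2]=.26;rep(k)"
```

```text
t 1.7 pos [ 0.5221 -0.0525  0.2601] w 0.04280573947460688 F [ 1.3064 -1.0101  0.1521] M [ 0.0586 -0.0427  0.0103] gf 0.0 q [-0.2319  0.2313  1.6428 -0.      1.2681  1.3018]
yaw err deg 0.06226811187539782 z [-0.0005  0.0001 -1.    ] local [-0.0938 -0.1401  0.2601]
tool delta [ 0.1369 -0.1765  0.    ]
```

>>> apply_moves(
  plan=[
    [[0.0274, -0.0353, 0, 0, 0, 0], [0.0274, -0.0353, 0, 0, 0, 0], [0.0274, -0.0353, 0, 0, 0, 0], [0.0274, -0.0353, 0, 0, 0, 0], [0.0274, -0.0353, 0, 0, 0, 0], [0, 0, 0.012, 0, 0, 0], [0, 0, 0.012, 0, 0, 0], [0, 0, 0.012, 0, 0, 0]],
  ],
)

```text
t: 2.5
tool_pos: [0.6509, 0.1263, 0.2227]
tool_rot: [[0.999, 0.037, -0.002], [0.037, -0.999, -0.001], [-0.002, 0.0, -1.0]]
wrist_force: [-0.6, -0.6, 0.6]
gripper_width: 0.0426
gripper_force: 0.0
```

Run:
```python
from h import *
import cv2
p=np.load('p.npy');k=knob(p);k[2]=.178;rep(k)
a=env.camera("side")["pixels"][150:270,190:310,::-1];b=env.camera("top")["pixels"][150:230,190:270,::-1]
cv2.imwrite("pics/c1.png",np.hstack([cv2.resize(a,(400,400),interpolation=2),cv2.resize(b,(400,400),interpolation=2)]))
```

```text
t 2.5 pos [0.6509 0.1263 0.2227] w 0.04261063917064863 F [-0.6329 -0.6491  0.5683] M [-0.0715 -0.0045 -0.0279] gf 0.0 q [ 0.0878  0.4638  1.3818 -0.0003  1.2982  1.6219]
yaw err deg 0.04388554571875555 z [-0.0022 -0.0005 -1.    ] local [0.0414 0.034  0.2227]
tool delta [ 0.0017 -0.0026  0.0447]
```

View pics/c1.png

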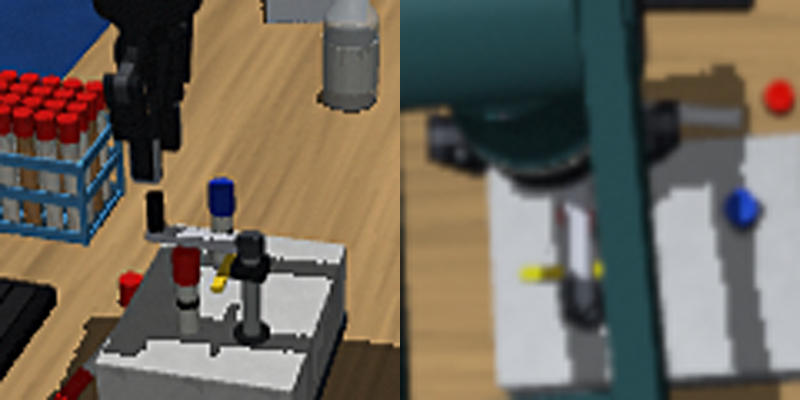

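The gripper is centred above the knob: in the side crop, the knob at (153,210) is under the fingers. I'll descend and cage it.

>>> apply_moves(
  plan=[
    [[0.001, -0.0015, 0.008, 0, 0, 1.4], [0.001, -0.0015, 0.008, 0, 0, 1.3], [0, 0, 0.008, 0, 0, 0], [0, 0, 0.008, 0, 0, 0], [0, 0, 0.007, 0, 0, 0], [0, 0, 0.006, 0, 0, 0], [0, 0, 0, 0, 0, 0], [0, 0, 0, 0, 0, 0]],
  ],
)

```text
t: 3.4
tool_pos: [0.654, 0.1301, 0.1792]
tool_rot: [[1.0, -0.01, -0.0], [-0.01, -1.0, 0.0], [-0.0, -0.0, -1.0]]
wrist_force: [-0.4, 1.0, 0.0]
gripper_width: 0.0427
gripper_force: 0.0
```

>>> apply_moves(
  plan=[
    [[0, 0, 0, 0, 0, 0], [0, 0, 0, 0, 0, 0], [0, 0, 0, 0, 0, 0], [-0.0003, -0.0064, 0, 0, 0, -5], [-0.0003, -0.0064, 0, 0, 0, -5], [-0.0003, -0.0064, 0, 0, 0, -5], [-0.0003, -0.0064, 0, 0, 0, -5], [-0.0003, -0.0064, 0, 0, 0, -5]],
  ],
  jaw=0.3,
)

```text
t: 4.2
tool_pos: [0.6474, 0.1611, 0.1795]
tool_rot: [[0.909, 0.417, 0.0], [0.417, -0.909, -0.0], [0.0, 0.0, -1.0]]
wrist_force: [0.4, -1.4, 0.1]
gripper_width: 0.0257
gripper_force: 0.3
```

>>> apply_moves(
  plan=[
    [[-0.0003, -0.0064, 0, 0, 0, -5], [-0.0003, -0.0064, 0, 0, 0, -5], [-0.0003, -0.0064, 0, 0, 0, -5], [-0.0003, -0.0064, 0, 0, 0, -5], [-0.0003, -0.0064, 0, 0, 0, -5], [-0.0003, -0.0064, 0, 0, 0, -5], [-0.0003, -0.0064, 0, 0, 0, -5], [-0.0003, -0.0064, 0, 0, 0, -5]],
  ],
)

```text
t: 5.0
tool_pos: [0.6122, 0.197, 0.1796]
tool_rot: [[0.429, 0.904, 0.001], [0.904, -0.429, -0.0], [0.0, 0.001, -1.0]]
wrist_force: [-0.4, -0.5, -1.1]
gripper_width: 0.0256
gripper_force: 0.3
```

>>> apply_moves(
  plan=[
    [[-0.0003, -0.0064, 0, 0, 0, -5], [-0.0003, -0.0064, 0, 0, 0, -5], [-0.0003, -0.0064, 0, 0, 0, -5], [-0.0003, -0.0064, 0, 0, 0, -5], [-0.0003, -0.0064, 0, 0, 0, -5], [-0.0003, -0.0064, 0, 0, 0, -5], [-0.0003, -0.0064, 0, 0, 0, -5], [-0.0003, -0.0064, 0, 0, 0, -5]],
  ],
)

```text
t: 5.8
tool_pos: [0.5622, 0.2019, 0.1797]
tool_rot: [[-0.253, 0.968, 0.001], [0.968, 0.253, 0.001], [0.0, 0.001, -1.0]]
wrist_force: [0.6, 0.1, -0.3]
gripper_width: 0.0258
gripper_force: 0.4
```

Run:
```python
from h import *
rep()
```

```text
t 5.8 pos [0.5622 0.2019 0.1797] w 0.02575346868746978 F [ 0.6395  0.0734 -0.2857] M [ 0.0414 -0.1178  0.0104] gf 0.3869806509464979 q [ 0.229   0.4125  1.5861  0.0003  1.1418 -0.0264]
yaw err deg 102.56593663625242 z [ 0.0011  0.0005 -1.    ] local [-0.0445  0.1127  0.1797]
```

>>> apply_moves(
  plan=[
    [[0, 0, 0, 0, 0, 0], [0, 0, 0, 0, 0, 0], [0, 0, -0.01, 0, 0, 0], [0, 0, -0.012, 0, 0, 0], [0, 0, -0.012, 0, 0, 0], [0, 0, -0.016, 0, 0, 0], [0, 0, -0.02, 0, 0, 0], [0, 0, 0, 0, 0, 8.5]],
  ],
  jaw=0.5,
)

```text
t: 6.6
tool_pos: [0.5644, 0.2022, 0.2537]
tool_rot: [[-0.101, 0.995, 0.007], [0.995, 0.101, 0.002], [0.001, 0.007, -1.0]]
wrist_force: [0.9, 0.2, 0.2]
gripper_width: 0.0428
gripper_force: 0.0
```

>>> apply_moves(
  plan=[
    [[0, 0, 0, 0, 0, 8.5], [0, 0, 0, 0, 0, 8.5], [0, 0, 0, 0, 0, 8.5], [0, 0, 0, 0, 0, 8.5], [0, 0, 0, 0, 0, 8.5], [0, 0, 0, 0, 0, 8.5], [0, 0, 0, 0, 0, 8.5], [0, 0, 0, 0, 0, 8.5]],
  ],
)

```text
t: 7.4
tool_pos: [0.5626, 0.2017, 0.2507]
tool_rot: [[0.887, 0.462, 0.002], [0.462, -0.887, 0.0], [0.002, 0.0, -1.0]]
wrist_force: [0.0, 0.4, 0.2]
gripper_width: 0.0427
gripper_force: 0.0
```

>>> apply_moves(
  plan=[
    [[0, 0, 0, 0, 0, 8.5], [0, 0, 0, 0, 0, 8.5], [0, 0, 0, 0, 0, 8.5], [0, 0, 0, 0, 0, 0], [0, 0, 0, 0, 0, 0], [0, 0, 0, 0, 0, 0], [0, 0, 0, 0, 0, 0], [0, 0, 0, 0, 0, 0]],
  ],
)

```text
t: 8.2
tool_pos: [0.5621, 0.2017, 0.2494]
tool_rot: [[0.999, 0.043, -0.0], [0.043, -0.999, 0.0], [-0.0, -0.0, -1.0]]
wrist_force: [0.6, 0.1, -0.6]
gripper_width: 0.0424
gripper_force: 0.0
```

Run:
```python
from h import *
import cv2
p=np.load("p.npy");rep(W(p,[.02,.04,.13]))
cs=env.camera("side");ct=env.camera("top")
np.savez("side2.npz",**cs);np.savez("top2.npz",**ct)
a=cs["pixels"][190:270,205:285,::-1];b=ct["pixels"][150:230,190:270,::-1]
cv2.imwrite("pics/c2.png",np.hstack([cv2.resize(a,(400,400),interpolation=2),cv2.resize(b,(400,400),interpolation=2)]))
```

```text
t 8.2 pos [0.5621 0.2017 0.2494] w 0.0423775986601609 F [ 0.5892  0.0769 -0.5825] M [-0.0131 -0.0092 -0.0239] gf 0.0 q [0.2288 0.346  1.5039 0.0001 1.2917 1.7564]
yaw err deg 0.4124754088609459 z [-0.0001  0.0001 -1.    ] local [-0.0447  0.1125  0.2494]
tool delta [0.0642 0.0729 0.1194]
```

View pics/c2.png

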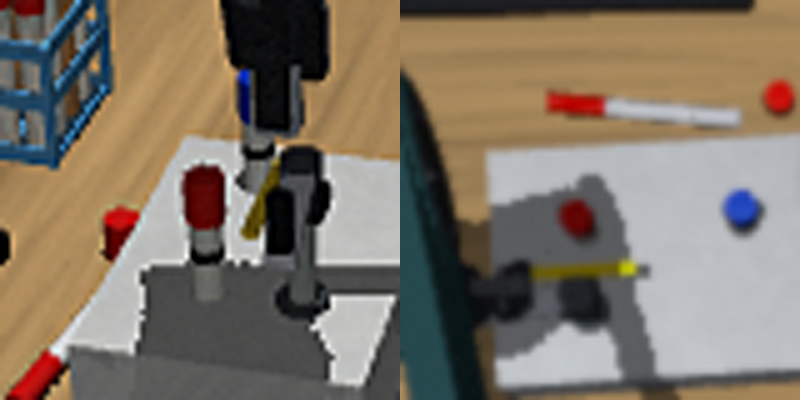

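The red cap is now clear in both views (top px ≈(225,192.6), side ≈(246,229)) and the keeper points past reader +y. Next come the tube position and pointer height, refined by template fitting.

```bash
cat > fit.py <<'E'
from h import *
import cv2
from scipy.optimize import least_squares
from scipy.spatial import ConvexHull
L={k:np.load(k+".npz") for k in("side0","top0","side2","top2")}
def chan(k,col):
    r,g,b=np.moveaxis(L[k]["pixels"].astype(float),2,0)
    return {"red":r-np.maximum(g,b),"blue":b-np.maximum(r,g)*1.0,"yel":np.minimum(r,g)-b,"dark":255-np.maximum(np.maximum(r,g),b)}[col]
def render(k,pts,off,box,S=16):
    n=k[:-1];q=np.array([proj(n,P) for P in pts])+off
    u0,u1,v0,v1=box;im=np.zeros(((v1-v0)*S,(u1-u0)*S),np.uint8)
    h=cv2.convexHull(((q-[u0-.5,v0-.5])*S).astype(np.int32));cv2.fillConvexPoly(im,h,255)
    return cv2.resize(im,(u1-u0,v1-v0),interpolation=cv2.INTER_AREA)/255.
def cyl(p,x,y,r,z0,z1):
    return [W(p,[x+r*np.cos(a),y+r*np.sin(a),z]) for a in np.linspace(0,6.28,24) for z in(z0,z1)]
def centroid(k,col,box,th=25):
    u0,u1,v0,v1=box;w=chan(k,col)[v0:v1,u0:u1];w=np.clip(w-th,0,None);V,U=np.mgrid[v0:v1,u0:u1]
    return np.array([(w*U).sum(),(w*V).sum()])/w.sum()
E
python3 - <<'E'
from fit import *
p=np.load("p.npy")
for k,col,x,y,name in(("side2","red",.02,.04,"red"),("top2","red",.02,.04,"red"),("side0","red",.02,.04,"red"),("side0","blue",.02,-.06,"blue"),("top0","blue",.02,-.06,"blue")):
    c=proj(k[:-1],W(p,[x,y,.137])).astype(int);h=6 if "top" in k else 8
    box=(c[0]-h,c[0]+h,c[1]-h,c[1]+h+1)
    m=render(k,cyl(p,x,y,.0105,.124,.15),0,box);V,U=np.mgrid[box[2]:box[3],box[0]:box[1]]
    mc=np.array([(m*U).sum(),(m*V).sum()])/m.sum();oc=centroid(k,col,box)
    print(k,name,"obs-model px (no offset)",oc-mc,"fit offset",p[4:6] if "side" in k else p[6:8])
    print(chan(k,col)[box[2]:box[3],c[0]].astype(int))
print(np.where(chan("side0","yel")[222:242,248:264]>0,chan("side0","yel")[222:242,248:264],0).astype(int))
print(chan("side0","dark")[232:252,240:254].astype(int))
E
```

```text
side2 red obs-model px (no offset) [-0.71017263  0.84639128] fit offset [-0.08534156  0.67426691]
[-1 -4 -1 45 67 68 68 86 86 83 82 83 85 84 86 79 -4]
top2 red obs-model px (no offset) [ 0.30785798 -0.44367882] fit offset [ 0.49702998 -0.12763618]
[-6 -3 11 62 89 94 91 93 85 53 17 -2 -4]
side0 red obs-model px (no offset) [-0.6471888   0.87259391] fit offset [-0.08534156  0.67426691]
[ -9 -10  -9 -15  47  57 189 139  92  90  90  91  90  90  94  84  -4]
side0 blue obs-model px (no offset) [-0.28488549 -0.67888066] fit offset [-0.08534156  0.67426691]
[ -71  -79 -102   70  129  123  128   66   60   62   62   62   62   64
   73   11   -6]
top0 blue obs-model px (no offset) [ 0.35528568 -0.49132907] fit offset [ 0.49702998 -0.12763618]
[  4   6  23  85 112 116 115 114 105  72  20   3   3]
[[  0   0   0   0   0   0   0   0   0   0   0   0   0   0   0   0]
 [  0   0   0   0   0   0   0   0   0   0   0   0   0   0   0   0]
 [  0   0   0   0   0   0   0   0   0   0   0   0   0   0   0   0]
 [  0   0   0   0   1   0   0   0   0   0   0   0   0   0   0   0]
 [  2   0   0   0   0   0   6   5   
[... 1517 characters left out ...]
0  42 249 210 171 170 204 205 245  44  60  65  68]
 [ 64  61  39 255 255 247 246 255 255 224  45  62  65  69]
 [ 52  52  41 186 255 253 248 217 228 162  47  61  64  63]
 [171  36  34 147 165 144 150 137 150 155  48  60  60  60]
 [193 158 160 181 161 140 146 138 145 190  38  44  46  52]
 [187 187 187 185 160 146 139 140 145 179 162 163 167 173]
 [202 197 190 187 159 147 140 142 146 177 189 190 189 194]
 [ 63  56 198 195 164 146 140 141 146 162 187 186 185 186]
 [ 61  55  56 209 171 151 142 144 149 166 206 201 200 198]
 [ 64  61  52 102 149 162 154 155 162 121  58  60  60  57]
 [ 62  63  60  61  62  86  83  59  61  60  55  57  57  55]
 [ 63  65  64  61  58  59  61  58  60  61  61  64  63  55]]
```

Run:
```python
from fit import *
p=np.load("p.npy");sat=lambda a,t,lo:np.clip((a-lo)/(t-lo),0,1)
offs={}
for k,col,x,y in(("side2","red",.02,.04),("top2","red",.02,.04),("side0","red",.02,.04),("side0","blue",.02,-.06),("top0","blue",.02,-.06)):
    c=proj(k[:-1],W(p,[x,y,.137])).round().astype(int);h=6 if "top" in k else 8
    box=(c[0]-h,c[0]+h,c[1]-h,c[1]+h+1);o=sat(chan(k,col)[box[2]:box[3],box[0]:box[1]],55,10)
    g=cyl(p,x,y,.0105,.124,.15)
    best=min(((np.abs(render(k,g,np.array([a,b]),box)-o)**2).sum(),a,b) for a in np.arange(-1.5,1.6,.1) for b in np.arange(-1.5,1.6,.1))
    offs[k,col]=np.array(best[1:]);print(k,col,best)
cam=C["side"]["cam_to_world"][:3,3];t=W(p,[.02,.04,.105]);d=(cam-t)*[1,1,0];d/=np.linalg.norm(d)
print("ring v offs",241.43-proj("side",t+.0085*d)[1])
box=(248,264,229,242);o=sat(chan("side0","yel")[229:242,248:264],60,10)
for ov in(.5,.7,.9):
  r=[]
  for z in np.arange(.12,.152,.001):
   for dep in(.008,.01,.012,.014):
    for au in np.arange(-1,1.1,.25):
      g=[W(p,[-.009-a,.04+b,z+e]) for a in(0,dep) for b in(-.035,.035) for e in(-.002,.002)]
      r.append((((render("side0",g,np.array([au,ov]),box,8)-o)**2).sum(),z,dep,au))
  print(ov,[tuple(np.round(x,4)) for x in sorted(r)[:4]])
# tube position solving with per-camera offset = avg of red & reader fit
q={"side":offs["side2","red"],"top":offs["top2","red"]}
for lab,so,to in(("noofs",[0,0],[0,0]),("fit",p[4:6],p[6:8]),("blue",offs["side0","blue"],offs["top0","blue"])):
    o0={n:proj(n,W(p,[.02,.04,.137]))+q[n] for n in q}
    f=least_squares(lambda e:np.r_[proj("side",W(p,[.02+e[0],.04+e[1],.137]))+so-o0["side"],proj("top",W(p,[.02+e[0],.04+e[1],.137]))+to-o0["top"]],[0,0])
    print(lab,f.x*1000,"mm local shift; res",f.fun)
```

```text
side2 red (np.float64(3.6552898457858087), np.float64(-0.4999999999999991), np.float64(0.6000000000000019))
top2 red (np.float64(1.8760613439275495), np.float64(0.4000000000000017), np.float64(-0.19999999999999885))
side0 red (np.float64(5.962985176641462), np.float64(-0.4999999999999991), np.float64(1.1000000000000023))
side0 blue (np.float64(5.834779785552565), np.float64(-0.399999999999999), np.float64(0.5000000000000018))
top0 blue (np.float64(0.8332880516040839), np.float64(0.3000000000000016), np.float64(-0.399999999999999))
ring v offs 0.6000301045534968
0.5 [(np.float64(2.7186), np.float64(0.142), np.float64(0.008), np.float64(-1.0)), (np.float64(2.8188), np.float64(0.143), np.float64(0.008), np.float64(-0.75)), (np.float64(2.9381), np.float64(0.142), np.float64(0.008), np.float64(-0.75)), (np.float64(3.1708), np.float64(0.141), np.float64(0.008), np.float64(-1.0))]
0.7 [(np.float64(2.8426), np.float64(0.143), np.float64(0.008), np.float64(-0.75)), (np.float64(2.8907), np.float64(0.143), np.float64(0.008), np.float64(-1.0)), (np.float64(3.0335), np.float64(0.142), np.float64(0.008), np.float64(-1.0)), (np.float64(3.1268), np.float64(0.144), np.float64(0.008), np.float64(-0.75))]
0.9 [(np.float64(2.7757), np.float64(0.143), np.float64(0.008), np.float64(-1.0)), (np.float64(2.9214), np.float64(0.144), np.float64(0.008), np.float64(-0.75)), (np.float64(3.136), np.float64(0.143), np.float64(0.008), np.float64(-0.75)), (np.float64(3.7134), np.float64(0.142), np.float64(0.008), np.float64(-1.0))]
noofs [0.84658087 0.13769775] mm local shift; res [ 0.15896425 -0.61182534 -0.45944958 -0.07223425]
fit [0.70667087 0.23031275] mm local shift; res [ 0.11704814  0.08929078  0.00941799 -0.15257978]
blue [-0.13501004  0.04810792] mm local shift; res [ 0.14655229 -0.08299405 -0.11359005 -0.15518251]
```

>>> apply_moves(
  plan=[
    [[0.0214, 0.0243, 0, 0, 0, 0.4], [0.0214, 0.0243, 0, 0, 0, 0], [0.0214, 0.0243, 0, 0, 0, 0], [0, 0, 0.02, 0, 0, 0], [0, 0, 0.02, 0, 0, 0], [0, 0, 0.02, 0, 0, 0], [0, 0, 0.015, 0, 0, 0], [0, 0, 0, 0, 0, 0]],
  ],
)

```text
t: 9.1
tool_pos: [0.6271, 0.131, 0.1718]
tool_rot: [[0.999, 0.035, -0.005], [0.035, -0.999, -0.0], [-0.005, 0.0, -1.0]]
wrist_force: [-0.6, 0.1, -0.1]
gripper_width: 0.0426
gripper_force: 0.0
```

Run:
```python
from h import *
p=np.load("p.npy");rep(W(p,[.0202,.0401,.13]))
```

```text
t 9.1 pos [0.6271 0.131  0.1718] w 0.04261232451670658 F [-0.6252  0.1294 -0.1443] M [-0.0758 -0.0108  0.0047] gf 0.0 q [0.0981 0.481  1.4886 0.0001 1.177  1.6334]
yaw err deg -0.03223766796400627 z [-0.005  -0.0004 -1.    ] local [0.0178 0.0395 0.1718]
tool delta [ 0.0026 -0.0006  0.0418]
```

>>> apply_moves(
  plan=[
    [[0, 0, 0.01, 0, 0, 0], [0, 0, 0.01, 0, 0, 0], [0, 0, 0.01, 0, 0, 0], [0, 0, 0.006, 0, 0, 0], [0, 0, 0.004, 0, 0, 0], [0, 0, 0, 0, 0, 0], [0, 0, 0, 0, 0, 0], [0, 0, 0, 0, 0, 0]],
  ],
)

```text
t: 9.9
tool_pos: [0.6293, 0.1313, 0.1348]
tool_rot: [[0.999, 0.035, 0.001], [0.035, -0.999, 0.0], [0.001, -0.0, -1.0]]
wrist_force: [-0.4, -0.4, 0.9]
gripper_width: 0.0427
gripper_force: 0.0
```

Run:
```python
from h import *
p=np.load("p.npy");rep(W(p,[.0202,.0401,.13]))
```

```text
t 9.9 pos [0.6293 0.1313 0.1348] w 0.04271070811581659 F [-0.3836 -0.4314  0.9121] M [ 0.0062  0.0205 -0.0653] gf 0.0 q [0.0982 0.5203 1.523  0.0002 1.0975 1.6338]
yaw err deg -0.04429135864982248 z [ 0.0008  0.0002 -1.    ] local [0.0199 0.0397 0.1348]
tool delta [ 0.0002 -0.0004  0.0048]
```

>>> apply_moves(
  plan=[
    [[0, -0.0003, 0.003, 0, 0, 0], [0, 0, 0.003, 0, 0, 0], [0, 0, 0, 0, 0, 0], [0, 0, 0, 0, 0, 0], [0, 0, 0, 0, 0, 0], [0, 0, 0, 0, 0, 0], [0, 0, 0, 0, 0, 0], [0, 0, 0, 0, 0, 0]],
  ],
  jaw=0.3,
)

```text
t: 10.7
tool_pos: [0.629, 0.1315, 0.1284]
tool_rot: [[0.999, 0.035, 0.0], [0.035, -0.999, 0.0], [0.0, -0.0, -1.0]]
wrist_force: [-0.3, 0.3, 0.0]
gripper_width: 0.0255
gripper_force: 0.0
```

Run:
```python
from h import *
p=np.load("p.npy");rep(W(p,[.0202,.0401,.13]))
```

```text
t 10.7 pos [0.629  0.1315 0.1284] w 0.02547398706230745 F [-0.2888  0.2705  0.002 ] M [ 0.0117 -0.0277 -0.0147] gf 0.0 q [0.0987 0.5274 1.5285 0.0001 1.0855 1.6342]
yaw err deg -0.04199591086074672 z [ 0.0002  0.0001 -1.    ] local [0.0197 0.04   0.1284]
tool delta [ 0.0005 -0.0001 -0.0016]
```

>>> apply_moves(
  plan=[
    [[0, 0, 0, 0, 0, 0], [0, 0, 0, 0, 0, 0], [0, 0, 0, 0, 0, 0], [0, 0, 0, 0, 0, 0], [0, 0, 0, 0, 0, 0], [0, 0, 0, 0, 0, 0], [0, 0, 0, 0, 0, 0], [0, 0, 0, 0, 0, 0]],
  ],
  jaw=0,
)

```text
t: 11.5
tool_pos: [0.6292, 0.1315, 0.1286]
tool_rot: [[0.999, 0.035, 0.0], [0.035, -0.999, 0.0], [0.0, -0.0, -1.0]]
wrist_force: [-0.7, -0.6, 3.7]
gripper_width: 0.0191
gripper_force: 58.5
```

Run:
```python
from h import *
p=np.load("p.npy");rep(W(p,[.0202,.0401,.13]))
```

```text
t 11.5 pos [0.6292 0.1315 0.1286] w 0.019073222849482315 F [-0.7459 -0.6306  3.6815] M [-0.1278 -0.0196  0.011 ] gf 58.548853397369385 q [0.0987 0.5273 1.5282 0.     1.0855 1.6342]
yaw err deg -0.042497063796645806 z [ 0.0005  0.0001 -1.    ] local [0.0198 0.04   0.1286]
tool delta [ 0.0004 -0.0001 -0.0014]
```

>>> apply_moves(
  plan=[
    [[0, 0, -0.001, 0, 0, 0], [0, 0, -0.002, 0, 0, 0], [0, 0, -0.002, 0, 0, 0], [0, 0, -0.002, 0, 0, 0], [0, 0, -0.002, 0, 0, 0], [0, 0, -0.002, 0, 0, 0], [0, 0, -0.001, 0, 0, 0], [0, 0, 0, 0, 0, 0]],
  ],
)

```text
t: 12.3
tool_pos: [0.629, 0.1316, 0.1406]
tool_rot: [[0.999, 0.035, 0.0], [0.035, -0.999, 0.0], [0.0, -0.0, -1.0]]
wrist_force: [0.4, -1.7, -0.5]
gripper_width: 0.0196
gripper_force: 58.6
```

Run:
```python
from h import *
rep()
```

```text
t 12.3 pos [0.629  0.1316 0.1406] w 0.019646145669374095 F [ 0.3511 -1.69   -0.5064] M [ 0.0039  0.0291 -0.0417] gf 58.552860617637634 q [0.0987 0.5139 1.5179 0.0002 1.1095 1.6342]
yaw err deg -0.04343352508027445 z [ 0.0002  0.0002 -1.    ] local [0.0197 0.04   0.1406]
```

>>> apply_moves(
  plan=[
    [[0, 0, -0.002, 0, 0, 0], [0, 0, -0.003, 0, 0, 0], [0, 0, -0.003, 0, 0, 0], [0, 0, -0.004, 0, 0, 0], [0, 0, -0.004, 0, 0, 0], [0, 0, -0.004, 0, 0, 0], [0, 0, -0.003, 0, 0, 0], [0, 0, -0.002, 0, 0, 0]],
  ],
)

```text
t: 13.1
tool_pos: [0.6291, 0.1316, 0.1658]
tool_rot: [[0.999, 0.035, 0.0], [0.035, -0.999, 0.0], [0.0, -0.0, -1.0]]
wrist_force: [-0.9, 0.7, -0.9]
gripper_width: 0.0192
gripper_force: 58.5
```

Run:
```python
from h import *
import cv2
rep()
cs=env.camera("side");np.savez("side3.npz",**cs)
print(cs["pixels"][218:246,240:252].max(2))
cv2.imwrite("pics/c3.png",cv2.resize(cs["pixels"][190:270,205:285,::-1],(560,560),interpolation=2))
```

```text
t 13.1 pos [0.6291 0.1316 0.1658] w 0.019172226867414027 F [-0.8682  0.6766 -0.923 ] M [-0.0153 -0.0011 -0.0394] gf 58.54772865772247 q [0.0987 0.4872 1.4943 0.0001 1.1596 1.6342]
yaw err deg -0.04443079727902068 z [ 0.0005  0.0002 -1.    ] local [0.0198 0.04   0.1658]
[[  8  14  14  14  15   5  37  84  42  26   0  57]
 [  9  13  13  13  13   3  40  84  55  24   0 141]
 [  5  15  12  16  11   7  39  83  30  10  74 201]
 [ 18  11  13  14  14   7  39  79  23 166 196 199]
 [ 18   7   9  11  17   8  37  77  17 210 199 190]
 [ 12   5  10  14  11   7  36  75  14 210 195 193]
 [ 20   9   6   5   1   1  33  72  38 209 194 195]
 [168 106  69  72  57  49  70  69  61 212 199 202]
 [ 87  79  80  95  97  95  89  83  74 219 206 209]
 [ 70  76  54 103 113 117 112 109  34  73 214 214]
 [ 75  80   9  29  54  73  57  38   0  39  94  92]
 [ 75  79  22   0   0   6   0   0   1  64  69  68]
 [ 75  77  71  62  13   4  34  31  87  69  75  75]
 [ 76  75  70  93 103 106 106 100  92  65  75  72]
 [ 76  74  64  95 105 106 106 103  87  62  73  75]
 [ 74  73  65  91 102 106 102 101  86  63  73  74]
 [ 77  76  62  89 101 104 103 101  88  59  76  74]
 [ 75  74  65  92 101 103 104  99  86  60  75  76]
 [ 73  74  64  92 102 103 103  98  87  59  76  74]
 [ 73  73  66  91 103 104 103  97  90  66  77  75]
 [ 75  73  65  89 102 103 104 100  89  67  74  76]
 [ 73  74  66  89 101 104 104 100  89  67  76  77]
 [ 74  75  71  88  98 103 105 100  91  67  75  75]
 [ 75  73  73  86 101 102 105  99  90  66  75  76]
 [ 75  75  72  87 100 103 105 100  93  69  74  75]
 [ 75  78  73  83  99 101 107  99  94  68  76  75]
 [ 77  76  74  84  96 103 103  98  94  70  75  75]
 [ 74  75  72  78  96 104 105 101  91  72  76  75]]
```

View pics/c3.png

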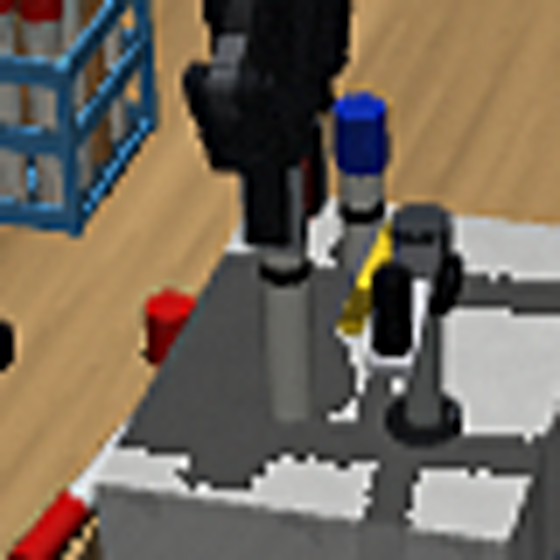

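The ring is at side px (245,229.2), visible just under the fingertips, and the tube is upright. I'll compare its height with the pointer more finely.

Run:
```python
from fit import *
from scipy.optimize import brentq
p=np.load("p.npy");sat=lambda a,t,lo:np.clip((a-lo)/(t-lo),0,1)
cam=C["side"]["cam_to_world"][:3,3];d=(cam-W(p,[.02,.04,.1]))*[1,1,0];d/=np.linalg.norm(d)
v=lambda z:proj("side",W(p,[.02,.04,z])+.0085*d)[1]
off=241.35-v(.105);print("off",off,"ring z now",brentq(lambda z:v(z)+off-229.2,.1,.2),"tcp lift",.105+.1658-.1286)
box=(248,264,230,242);o=sat(chan("side0","yel")[230:242,248:264],150,10)
o[6:]=sat(chan("side0","yel")[236:242,248:264],72,10)  # end face darker
for au in(-1,-.75,-.5,-.25):
  r=[]
  for z in np.arange(.138,.149,.0005):
   for dep in(.004,.006,.008,.01):
      g=[W(p,[-.009-a,.04+b,z+e]) for a in(0,dep) for b in(-.035,.035) for e in(-.002,.002)]
      r.append((((render("side0",g,np.array([au,off]),box)-o)**2).sum(),z,dep))
  print(au,[tuple(np.round(x,4).tolist()) for x in sorted(r)[:4]])
```

```text
off 0.5200301045534843 ring z now 0.14171097936213706 tcp lift 0.1422
-1 [(1.7917, 0.142, 0.008), (1.8481, 0.1425, 0.008), (1.9413, 0.1415, 0.008), (2.3687, 0.143, 0.008)]
-0.75 [(1.5505, 0.1425, 0.008), (1.7346, 0.143, 0.008), (1.8962, 0.142, 0.008), (1.9848, 0.141, 0.006)]
-0.5 [(1.3425, 0.142, 0.006), (1.3871, 0.1415, 0.006), (1.5743, 0.1425, 0.006), (1.745, 0.141, 0.006)]
-0.25 [(1.7624, 0.1425, 0.006), (1.9056, 0.143, 0.006), (1.9136, 0.142, 0.006), (2.3246, 0.1415, 0.006)]
```

>>> apply_moves(
  plan=[
    [[0, 0, -0.0003, 0, 0, 0], [0, 0, 0, 0, 0, 0], [0, 0, 0, 0, 0, 0], [0, 0, 0, 0, 0, 0], [0, 0, 0, 0, 0, 0], [0, 0, 0, 0, 0, 0], [0, 0, 0, 0, 0, 0], [0, 0, 0, 0, 0, 0]],
  ],
)

```text
t: 13.95
tool_pos: [0.6289, 0.1316, 0.1656]
tool_rot: [[0.999, 0.035, 0.0], [0.035, -0.999, 0.0], [0.0, -0.0, -1.0]]
wrist_force: [0.2, -0.5, -0.9]
gripper_width: 0.0192
gripper_force: 58.5
```

Run:
```python
from h import *
s,p=rep()
m=env.camera("side")["pixels"].max(2);print(m[225:234,243:248])
assert .163<s["tool_pos"][2]<.169 and s["gripper_force"]>50
print(env.sign_off())
```

```text
t 13.95 pos [0.6289 0.1316 0.1656] w 0.019249870678199752 F [ 0.2205 -0.4752 -0.9011] M [ 0.0209 -0.0366 -0.0399] gf 58.54834198951721 q [0.0987 0.4874 1.4945 0.0001 1.1597 1.6343]
yaw err deg -0.04211337878201395 z [ 0.      0.0001 -1.    ] local [0.0196 0.04   0.1656]
[[ 71  53  48  68  70]
 [ 98  95  94  89  82]
 [102 115 115 112 110]
 [ 29  56  88  58  55]
 [  0   0  13   0   0]
 [ 63   4   3  35  30]
 [ 94 103 105 106 100]
 [ 92 103 107 109 101]
 [ 94 103 105 105 101]]
the job is handed in; nothing more can be done
None
```

The keeper is swung about 100° aside by its knob. The red-capped tube is held upright and steady with its ring at about 142 mm, level with the pointer (also about 142 mm by camera, good to roughly 1 mm), and the job was handed in at about 14 s.

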